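Open the curing cabinet's sprung gate and hold it

TASK

Lift the loose hood off the catches on top of the curing cabinet and stand it upright, let go, in the middle of the dark mat without dropping it. Then squeeze the two catches shut, each one's moving plate right up to its fixed plate, first the catch nearer the gate's hinge and then the other. Take the gate by its upright steel grip, swing it past its click until it stands wide open, nearly square to the cabinet's front, and finish still holding it there by the grip, because it springs shut; leave everything else on the bench where it is.

Things in the scene. Friction and masses are not known exactly. Their poses are not given: they have to be found in the camera images.
- cabinet: white curing cabinet, fixed, 200 deep (x) x 260 wide (y) x 120 mm high. Origin: centre of the underside; x points to its back, y to its left seen from the robot, z up. The gate closes the front face (x = -100 mm), hinged at the left (+y) edge; two catches stand on the roof (z = 120 mm), under the hood
- hood: loose grey plastic hood over both catches, about 140 g, 74 (x) x 150 (y) x 48 mm high plus a handle; 4 mm walls at the back and both sides, front (-x) and bottom open. Lift it straight up at least 50 mm before going sideways. Origin: centre of the open underside, at first on the cabinet's roof, axes nearly along the cabinet's
- hood_handle (a point): top centre of the hood's handle, 78 mm above the hood's origin: a bar 16 mm thick (hood x), 50 mm long (y), 30 mm high, over the middle of the hood
- mat: dark rubber mat, fixed, 160 (x) x 180 (y) x 3 mm thick, where the hood is to stand. Origin: centre of its underside; the hood's origin is 3 mm above it when it stands there
- catch1 (a joint): catch nearer the gate's hinge (left): travel of its moving plate in m; starts 0 to 0.002, shut at 0.010. The moving plate is the front one (-x side) and slides along the cabinet's +x towards its fixed plate. Needs about 3 N and stays where it is left
- catch1_plate (a point): top centre of catch 1's moving plate, 160 mm above the bench; dark steel plate 12 mm thick (cabinet x), 20 mm wide (y), top 40 mm above the roof. Axes as the cabinet's. The low steel parts between the catches, up to 10 mm above the roof, are the linkage
- catch1_post (a point): top centre of catch 1's fixed plate, same size, behind the moving one: 24 mm centre to centre at travel 0, 14 mm when shut (so 36 mm over both outer faces, then 26 mm)
- catch2 (a joint): catch farther from the hinge (right): travel of its moving plate in m; starts 0 to 0.002, shut at 0.010. The moving plate is the right one (-y side) and slides along the cabinet's +y towards its fixed plate. A stop blocks it after about 5 mm until catch 1 is shut; shutting it frees the gate. Needs about 3 N and stays where it is left
- catch2_plate (a point): top centre of catch 2's moving plate, 160 mm above the bench; dark steel plate 20 mm (cabinet x) by 12 mm thick (y), top 40 mm above the roof. Axes as the cabinet's
- catch2_post (a point): top centre of catch 2's fixed plate, same size, to the left (+y) of the moving one: 24 mm centre to centre at travel 0, 14 mm when shut (36 mm over both outer faces, then 26 mm)
- gate (a joint): opening angle of the gate, rad: 0 closed, 1.57 at its stop, square to the front. Amber panel 190 mm wide; turns clockwise seen from above, its free right end swinging out towards the robot. A spring (0.12 N m closed, 0.43 N m wide open) always pulls it shut; a spring click near 0.6 rad takes 1 to 2 N more at the grip. Locked until catch 2 is shut
- gate_hinge (a point): point on the gate's upright hinge axis, 165 mm above the bench; at cabinet x = -104 mm, y = +100 mm
- grip_top (a point): top centre of the gate's grip: an upright round steel post, 16 mm diameter, its top 167 mm above the bench; the upper 65 mm are free, lower down a 12 mm wide bracket joins it to the gate. It stands 45 mm in front of the gate's middle plane and 140 mm from the hinge along the gate, and travels round the hinge with it
- gate_grip: the same steel grip post, fixed to the gate. Origin on the post's axis, 65 mm below its top; the bracket that joins it to the gate lies 5 to 15 mm below the origin. Its x axis points from the post to the gate
- denture_cast: small plaster denture cast, 45 x 60 x 30 mm, loose, between mat and robot; bystander. Origin: middle of its underside
- liquid_bottle: small white bottle, 44 mm wide, 110 mm tall, loose; bystander. Origin: middle of its underside
- pencil_cup: dark round cup of pencils, 72 mm wide, about 170 mm tall, loose; bystander. Origin: middle of its underside
- cure_lamp: white hand-held curing lamp lying down, 210 mm long, 36 mm high, loose; bystander. Origin: middle of its underside
- dish: small white bowl, 60 mm wide, 22 mm high, loose; bystander. Origin: middle of its underside
- wax_tin: flat aluminium tin, 64 mm wide, 30 mm high, loose; bystander. Origin: middle of its underside
- notebook: white pad, 150 x 210 x 10 mm, loose; bystander. Origin: middle of its underside
There are look-alikes about, which are no part of the job. Leave any pink look-alike of the hood alone.

How it is judged:
On the way, in this order (a step that is already met when the one before it is completed fails the run):
1. the hood stands upright on the mat, let go (horizontal distance between hood and mat below 0.05 m and z of hood in the frame of mat below 0.008 m and angle between hood's own z axis and vertical below 0.08 rad and linear speed of hood below 0.03 m/s and contact force between the fingers and hood below 0.1 N), for 0.2 s.
2. the catch nearer the hinge is squeezed shut (value of joint catch1 above 0.007 m), for 0.1 s.
3. then the other catch is squeezed shut (value of joint catch2 above 0.007 m), for 0.1 s.
4. the gate is swung past its click by its grip (value of joint gate above 0.85 rad and contact force between the fingers and gate_grip above 0.5 N), for 0.1 s.
At the end, for the whole second after the job is handed in: The hood stands upright (within 0.08 rad) and released on the mat, its centre within 50 mm of the mat's centre; both catches are shut (over 7 of 10 mm); the gate stands open more than 1.2 rad, still (under 0.15 rad/s), with the fingers pressing on its grip (over 0.5 N) (all of step 1 and value of joint each of catch1, catch2 above 0.007 m and value of joint gate above 1.2 rad and velocity of joint gate between -0.15 and 0.15 rad/s and contact force between the fingers and gate_grip above 0.5 N); the arm keeps its last pose, push and grip.
It fails at once if the hood is dropped: it falls freely, faster than 0.9 m/s, outside the fingers (linear speed of hood above 0.9 m/s and contact force between the fingers and hood below 0.05 N).
It fails at once if a bystander is pushed more than 30 mm or knocked over (distance of any of denture_cast, liquid_bottle, pencil_cup, cure_lamp, dish, wax_tin, notebook from where it was at the start of the episode above 0.03 m or angle between any of denture_cast, liquid_bottle, pencil_cup, cure_lamp, dish, wax_tin, notebook's own z axis and vertical above 0.5 rad).
It also fails if it takes over 72 s, if anything falls off the work surface, if the arm or the gripper's body presses on something with over 40 N, if the wrist force passes 120 N, or if a joint passes its speed limit or range.

ROBOT

A 6-joint arm with a two-finger parallel gripper is mounted at the origin on the work surface. World frame = base frame: x ahead of the robot, y to its left, z up, the work surface at z = 0. Lengths are in m, angles in rad, forces in N, time in s.
With the tool pointing down it reaches from about 0.35 to 0.975 m from the base axis. Payload 4.9 kg.
Tool frame: the origin (TCP) lies at the very end of the fingers, on their centre line; the grasp point (between the pads) lies 19 mm behind it; z points along the fingers, x is the direction in which the jaws open and shut, and the axes are right-handed (so a half turn about z gives the same grasp; the last joint's range is limited). The gripper opens to 85 mm and grips with 20 to 120 N. Pads are 22 mm wide; open, the fingers measure 114 mm over their backs; the gripper's body (76 mm by 85 mm) begins 54 mm behind the grasp point. The pads swing forward as they close: fully open they stand 13 mm farther back than shut.
Start: joints at [1.059, 0.053, 1.613, -0, 1.476, -0.119], TCP at [0.239, 0.577, 0.231] pointing down, gripper open.
Joint ranges: [-3.01, 3.01], [-1.01, 2.22], [0.06, 2.58], [-1.02, 4.17], [0.09, 2.62], [-3.14, 3.14]. Speed limits (rad/s): [2.57, 2.57, 3.14, 3.14, 3.14, 3.14].

INTERFACE

Orientations are given as a rotation vector (axis times angle).
In Python, from station import monitor, imaging, ticket gives the robot as it stands.
- The arm moves only by the tool step_arm, never from a script. Its argument "targets" is one flat list of numbers, 4 for each row, row after row: the shift along the tool's x, y, z in m, then the turn about the tool's z in rad. In form: [tx, ty, tz, roll, tx, ty, tz, roll, ...]. A call has 1 to 12 rows; each row is the pose to reach, as a shift and turn from the pose measured when the call began, along the tool's axes at that moment; what a row does not reach only later rows make up. A row lasts 1/12 s, in which the tool goes at most 41.7 mm and 7.16 degrees, less where a joint would pass 70% of its speed; a pose out of reach is approached as far as the arm can. A call with a gripper value outside its range is refused whole. "grip" is the finger opening in m, from 0 to 0.0854, set as the call begins (left out, the last holds). The fingers move at their own pace and stop on an object; "force" is the grip in N (left out, the last holds). Time passes only in rows, so rows that repeat a pose let the fingers close. It gives the time, the measured TCP pose, the force and the opening at its end, in the units of the state.
- monitor.get_obs(): the state, without advancing time (a new reading comes with each control period).
- imaging.get_image(name): name is "scene" or "top"; returns a dict with "color" (400x640x3 uint8, red, green, blue), "depth" (400x640 float32, m along the optical axis (not along the pixel's ray), 0 where there is no reading), "fov_y" (degrees; the focal length in pixels is half the picture's height over the tangent of half this angle, whatever the lens; pixels are square), "cx", "cy" (the principal point, pixels), "R" (3x3) and "t" (3): a world point X has camera coordinates R X + t. Camera axes: x right, y down, z forward; pixel columns grow to the right and rows downward; lengths in m; the calibration is good to about 2 mm. A picture is of the moment at which its call begins.
- ticket.finish_job(): hands the job in, once; it reports no verdict.
Trained networks look in a picture, given as the dict that the camera call returned (one of the last four; its "shot" number tells which), for a name from the list of things; names that differ only in an ending like _2 or _b are one class to them, and where a whole thing is asked for, a point or a joint stands for the part that bears it (a point fixed in the world has none). Each returns a list of dicts, best first, with "score" (0 to 1); they miss things now and then, are a little off and sometimes report something else, mostly with a low value. They report only what shows in the picture. A call takes as long as a camera call. They do not tell look-alikes from the thing itself.
- imaging.search_frame(name, picture): "uv" ([column, row] in pixels, amid what is visible of it).
- imaging.mark_of(name, picture): "uv" ([column, row] in pixels: a listed point, or the origin of a listed thing).
The state is a dict: "t": time; "q": joint angles; "dq": joint speeds; "effort": joint torques, N m; "tool_pos": TCP position; "tool_rot": TCP orientation; "contact_force": force on the tool from outside, world axes, zero at the start; "wrist_torque": the same for the moment, N m; "opening": finger opening in m.
Only numpy, scipy, OpenCV 4.12 (cv2) and the standard library are available. Lean on these libraries where they do the work, as an engineer would, in place of code of your own. Each camera call takes 0.05 s, during which the arm holds its last target.

## Working session

There is one attempt and no reset: what is moved stays moved. The work goes in short steps, Python scripts to look and compute and a tool call to move; the robot and the scene stay as the last step left them, time stands still between calls to the robot, and variables do not carry over. Pictures are saved under pics/ and viewed, and the job is handed in when it is done.

Besides the shell and the picture viewer there is one more tool, called after "Call:" in YAML: its name, and indented under it one key for each argument. step_arm: Moves the arm, as the interface text tells. Its arguments: {"type":"object","properties":{"targets":{"type":"array","items":{"type":"number"}},"grip":{"type":"number"},"force":{"type":"number"}},"required":["targets"]}

```bash
mkdir -p pics
cat > h.py <<'E'
import numpy as np, cv2
from station import monitor, imaging, ticket
from scipy.spatial.transform import Rotation as Ro
def K(p):
    f=p["color"].shape[0]/2/np.tan(np.radians(p["fov_y"])/2); return f,p["cx"],p["cy"]
def proj(p,X):
    f,cx,cy=K(p); c=np.array(p["R"])@np.array(X)+np.array(p["t"]); return np.array([cx+f*c[0]/c[2],cy+f*c[1]/c[2]])
def ray(p,uv):
    f,cx,cy=K(p); R=np.array(p["R"]); d=R.T@np.array([(uv[0]-cx)/f,(uv[1]-cy)/f,1]); return -R.T@np.array(p["t"]),d
def at_z(p,uv,z):
    o,d=ray(p,uv); return o+d*(z-o[2])/d[2]
def at_d(p,uv):
    u,v=int(round(uv[0])),int(round(uv[1])); o,d=ray(p,uv); return o+d*float(p["depth"][v,u])
def save(p,n,crop=None,s=1):
    im=p["color"][:,:,::-1]
    if crop: u0,v0,u1,v1=crop; im=im[v0:v1,u0:u1]
    im=cv2.resize(im,None,fx=s,fy=s,interpolation=cv2.INTER_CUBIC); cv2.imwrite("pics/"+n,im)
def tool():
    o=monitor.get_obs(); return np.array(o["tool_pos"]),Ro.from_rotvec(o["tool_rot"]).as_matrix(),o
def togo(X):
    t,R,o=tool(); return R.T@(np.array(X)-t)
E
python3 - <<'E'
from h import *
np.set_printoptions(precision=4,suppress=True)
t,R,o=tool(); print(o); print(R)
for n in("scene","top"):
    p=imaging.get_image(n); save(p,n+"0.png",s=1.25); print(n,p["fov_y"],p["cx"],p["cy"],p["R"],p["t"])
    for k,z in [("cabinet",0),("hood",.12),("hood_handle",.198),("mat",0),("gate_hinge",.165),("grip_top",.167),("gate_grip",.102),("denture_cast",0),("liquid_bottle",0),("pencil_cup",0),("cure_lamp",0),("dish",0),("wax_tin",0),("notebook",0)]:
        for r in imaging.mark_of(k,p)[:3]: print(k,np.round(r["uv"],1),round(r["score"],2),at_z(p,r["uv"],z))
E
```

```text
{'t': 0.0, 'q': array([ 1.059 ,  0.0534,  1.6143, -0.    ,  1.476 , -0.119 ]), 'dq': array([ 0.0001, -0.0003,  0.0006,  0.0016,  0.0009, -0.001 ]), 'effort': array([ -0.0022, -39.3666, -37.0184,  -0.0003,   0.0067,  -0.    ]), 'tool_pos': array([0.2389, 0.5769, 0.23  ]), 'tool_rot': array([ 2.6114,  1.7448, -0.0029]), 'contact_force': array([ 0.4587,  0.2061, -0.2394]), 'wrist_torque': array([ 0.0212, -0.0213,  0.0448]), 'opening': 0.08550176869547195}
[[ 0.3827  0.9239 -0.001 ]
 [ 0.9239 -0.3827 -0.0018]
 [-0.002  -0.0002 -1.    ]]
scene 47.78052011382039 310.8233962135986 199.33696942607216 [[-0.2868  0.9579  0.0144]
 [ 0.7194  0.2253 -0.657 ]
 [-0.6326 -0.1781 -0.7537]] [ 0.1443 -0.2468  1.7009]
cabinet [322.7 297.8] 0.63 [0.6925 0.0909 0.    ]
hood [260.5 162.7] 0.78 [ 0.3583 -0.2105  0.12  ]
hood [327.6 231.6] 0.74 [0.5569 0.0627 0.12  ]
hood [324.2 255.2] 0.67 [0.6349 0.0746 0.12  ]
hood_handle [324.8 238.9] 0.65 [0.6388 0.0743 0.198 ]
hood_handle [254.2 143.1] 0.56 [ 0.358  -0.2252  0.198 ]
hood_handle [458.5 275.9] 0.46 [0.6488 0.4057 0.198 ]
mat [240.2 222.7] 0.72 [ 0.516  -
[... 1106 characters left out ...]
6367 0.0807 0.198 ]
mat [386.3 184.6] 0.84 [ 0.5143 -0.2252  0.    ]
mat [462.  214.5] 0.48 [ 0.3983 -0.475   0.    ]
gate_hinge [259.1 159.5] 0.6 [0.5766 0.1887 0.165 ]
grip_top [305.2 164.7] 0.43 [0.553  0.0471 0.167 ]
gate_grip [306.8 170.8] 0.56 [0.5501 0.045  0.102 ]
denture_cast [360. 225.] 0.63 [ 0.3784 -0.1251  0.    ]
liquid_bottle [385.4 119.9] 0.78 [ 0.7516 -0.2407  0.    ]
liquid_bottle [191.5 190.8] 0.4 [0.5233 0.4492 0.    ]
pencil_cup [424.4 139.8] 0.66 [ 0.6705 -0.3731  0.    ]
cure_lamp [461.8 214.3] 0.68 [ 0.399  -0.4744  0.    ]
dish [191.3 192.4] 0.61 [0.5176 0.4498 0.    ]
wax_tin [187.9 155.4] 0.7 [0.6514 0.4649 0.    ]
notebook [202.6 237.3] 0.96 [0.3612 0.4081 0.    ]
```

View pics/scene0.png

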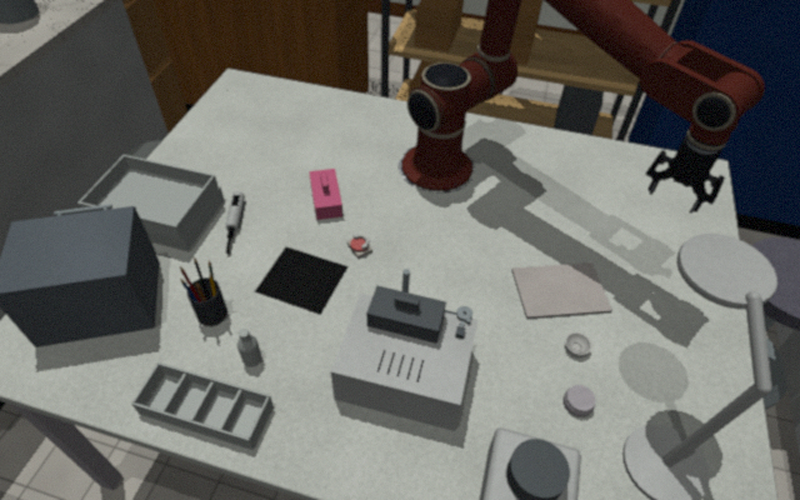

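View pics/top0.png

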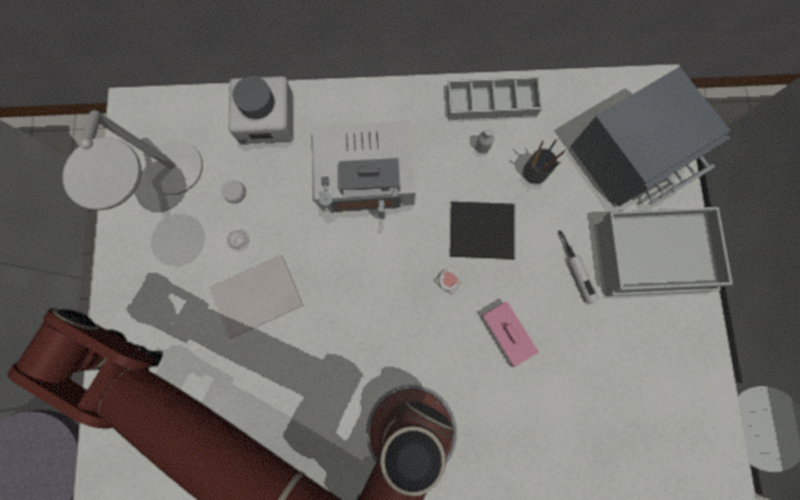

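```bash
cat >> h.py <<'E'
def cloud(p):
    f,cx,cy=K(p); H,W=p["depth"].shape; u,v=np.meshgrid(np.arange(W),np.arange(H)); d=p["depth"]
    c=np.stack([(u-cx)/f*d,(v-cy)/f*d,d],-1); X=(c-np.array(p["t"]))@np.array(p["R"]); X[d==0]=np.nan; return X
E
python3 - <<'E'
from h import *
np.set_printoptions(precision=4,suppress=True)
for n in("scene","top"):
    p=imaging.get_image(n); X=cloud(p)
    box=(X[...,0]>.45)&(X[...,0]<.85)&(X[...,1]>-.1)&(X[...,1]<.3)
    for nm,a,b in(("roof",.112,.128),("hoodtop",.160,.176),("handle",.19,.206)):
        m=box&(X[...,2]>a)&(X[...,2]<b)
        k=cv2.morphologyEx(m.astype(np.uint8),cv2.MORPH_OPEN,np.ones((2,2)))>0 
        P=X[k]; P=P[:,:2].astype(np.float32)
        if len(P)>3: print(n,nm,len(P),cv2.minAreaRect(P*1000),np.median(X[k],0))
    mb=(X[...,0]>.38)&(X[...,0]<.64)&(X[...,1]>-.36)&(X[...,1]<-.1)&(p["color"].max(-1)<60)&(X[...,2]<.02)
    k=cv2.morphologyEx(mb.astype(np.uint8),cv2.MORPH_OPEN,np.ones((3,3)))>0
    uv=np.argwhere(k)[:,::-1]; P=np.array([at_z(p,q,.003)[:2] for q in uv]).astype(np.float32)
    print(n,"mat",cv2.minAreaRect(P*1000))
    save(p,n+"1.png",(240,150,400,330) if n=="scene" else (230,90,430,220),4)
E
```

```text
scene roof 5590 ((615.8980712890625, 60.26348876953125), (309.6805725097656, 266.69110107421875), 15.027417182922363) [nan nan nan]
scene hoodtop 1337 ((557.628173828125, 29.076263427734375), (241.8626251220703, 142.36883544921875), 29.669923782348633) [nan nan nan]
scene handle 132 ((638.9900512695312, 80.73594665527344), (28.326805114746094, 51.72148132324219), 22.684385299682617) [0.6439 0.0792 0.1975]
scene mat ((517.375, -222.0439453125), (173.908447265625, 154.69122314453125), 85.01007843017578)
top roof 3547 ((nan, nan), (0.0, 0.0), 0.0) [nan nan nan]
top hoodtop 998 ((607.0813598632812, 53.25013732910156), (151.6481475830078, 130.955078125), 106.56996154785156) [nan nan nan]
top handle 86 ((636.981201171875, 71.93190002441406), (19.3303165435791, 49.4975471496582), 14.525449752807617) [0.6347 0.0716 0.1959]
top mat ((517.2922973632812, -221.46463012695312), (170.90805053710938, 151.44847106933594), 84.79659271240234)
```

View pics/scene1.png

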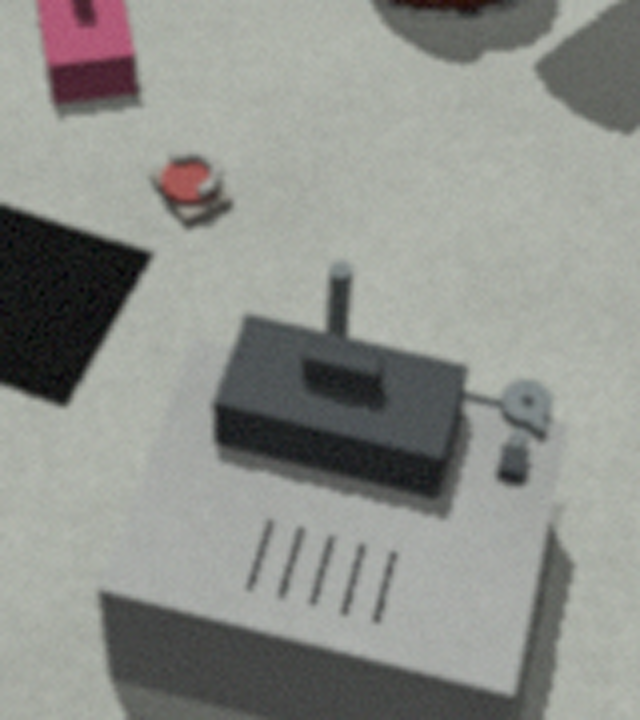

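View pics/top1.png

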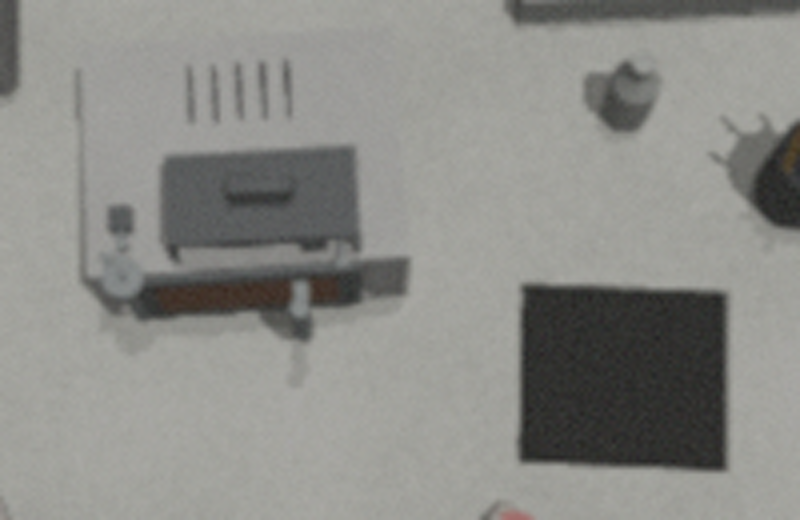

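Run:
```python
from h import *
np.set_printoptions(precision=4,suppress=True)
for n in("scene","top"):
    p=imaging.get_image(n); X=cloud(p)
    ok=~np.isnan(X[...,0])
    box=ok&(X[...,0]>.45)&(X[...,0]<.85)&(X[...,1]>-.1)&(X[...,1]<.3)
    for nm,a,b in(("roof",.112,.128),("hoodtop",.160,.176),("handle",.185,.21)):
        m=(box&(X[...,2]>a)&(X[...,2]<b)).astype(np.uint8)
        m=cv2.morphologyEx(m,cv2.MORPH_OPEN,np.ones((3,3)) if nm!="handle" else np.ones((2,2)))
        N,L,S,C=cv2.connectedComponentsWithStats(m); i=1+np.argmax(S[1:,4]); k=(L==i)
        P=X[k]; print(n,nm,len(P),cv2.minAreaRect(P[:,:2].astype(np.float32)*1000),np.median(P,0))
```

```text
scene roof 5548 ((692.05517578125, 92.50067138671875), (211.62362670898438, 260.4107666015625), 1.4319201707839966) [0.7273 0.1061 0.1212]
scene hoodtop 1284 ((639.4202270507812, 74.88153839111328), (79.91765594482422, 151.03060913085938), 1.4041574001312256) [0.6484 0.0795 0.1692]
scene handle 157 ((640.3060913085938, 79.76133728027344), (28.69232749938965, 53.482730865478516), 21.600271224975586) [0.6446 0.0795 0.1969]
top roof 3488 ((692.170654296875, 92.66688537597656), (210.1564178466797, 260.3663024902344), 1.397269368171692) [0.7181 0.1002 0.1196]
top hoodtop 979 ((639.2882080078125, 75.13704681396484), (75.77490234375, 150.2317352294922), 0.5385550856590271) [0.6355 0.0748 0.1678]
top handle 93 ((636.324462890625, 71.89447021484375), (18.619657516479492, 49.34813690185547), 14.274819374084473) [nan nan nan]
```

The hood candidates are the grey one on the cabinet at scene px (325,239) and the pink one at (257,155). The grey one sits on the roof with its handle near z 0.197 and a 76x150 top, so it's the real one; the crop confirms this. The pink one is the look-alike.

The depth fits put the cabinet centre near (0.694, 0.093) with yaw 0.024, and the mat at (0.517, -0.222). I'll move above the handle.

Call:
step_arm:
  targets: [-0.019,0.035,-0.005,0.08,-0.039,0.07,-0.01,0.16,-0.058,0.105,-0.015,0.24,-0.078,0.14,-0.02,0.32,-0.097,0.175,-0.025,0.4,-0.116,0.21,-0.03,0.48,-0.136,0.245,-0.03,0.56,-0.155,0.28,-0.03,0.64,-0.175,0.315,-0.03,0.72,-0.194,0.35,-0.03,0.8,-0.213,0.385,-0.03,0.88,-0.233,0.42,-0.03,0.96]
  grip: 0.0854
  force: 40

```text
t: 2.7
tool_pos: [0.539, 0.1997, 0.2616]
tool_rot: [-3.123, -0.335, -0.001]
contact_force: [0.5, 0.8, 0.6]
opening: 0.0854
```

```bash
cat >> h.py <<'E'
def plan(X,yaw):
    t,R,o=tool(); s=R.T@(np.array(X)-t); y0=np.arctan2(R[1,0],R[0,0]); d=(y0-yaw+np.pi)%(2*np.pi)-np.pi
    print("pos",t.round(4),"yaw",round(y0,4),"shift",s.round(4),"roll",round(d,4),"q",np.round(o["q"],3),"t",o["t"],"F",np.round(o["contact_force"],2),"open",round(o["opening"],4))
E
python3 -c "
from h import *
plan([.638,.0755,.25],.02)"
```

```text
pos [0.539  0.1997 0.2616] yaw 0.214 shift [0.0703 0.1424 0.0116] roll 0.194 q [ 0.225 -0.083  1.697  0.     1.527  0.011] t 2.7 F [0.48 0.79 0.61] open 0.0854
```

Call:
step_arm:
  targets: [0.015,0.03,0.0,0.04,0.03,0.06,0.0,0.08,0.045,0.09,0.0,0.12,0.06,0.12,0.0,0.16,0.07,0.142,0.0,0.194,0.07,0.142,0.0,0.194,0.07,0.142,0.0,0.194]

```text
t: 3.28
tool_pos: [0.6379, 0.0747, 0.2612]
tool_rot: [-3.141, -0.029, 0.0]
contact_force: [-0.3, -0.2, -0.3]
opening: 0.0856
```

```bash
python3 -c "
from h import *
plan([.638,.0755,.173],.02)
p=imaging.get_image('scene'); save(p,'s2.png',(240,120,420,300),4)
p=imaging.get_image('top'); save(p,'t2.png',(210,70,390,200),4)
"
```

```text
pos [0.6379 0.0747 0.2612] yaw 0.0182 shift [ 0.0001 -0.0007  0.0882] roll -0.0018 q [ 1.000e-03  7.700e-02  1.537e+00  1.000e-03  1.527e+00 -1.800e-02] t 3.2833 F [-0.27 -0.19 -0.34] open 0.0856
```

View pics/s2.png

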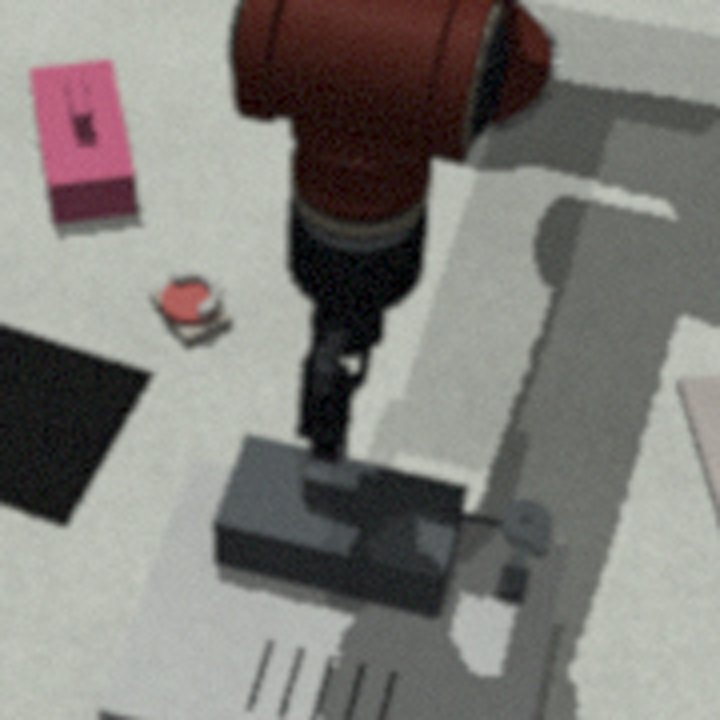

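View pics/t2.png

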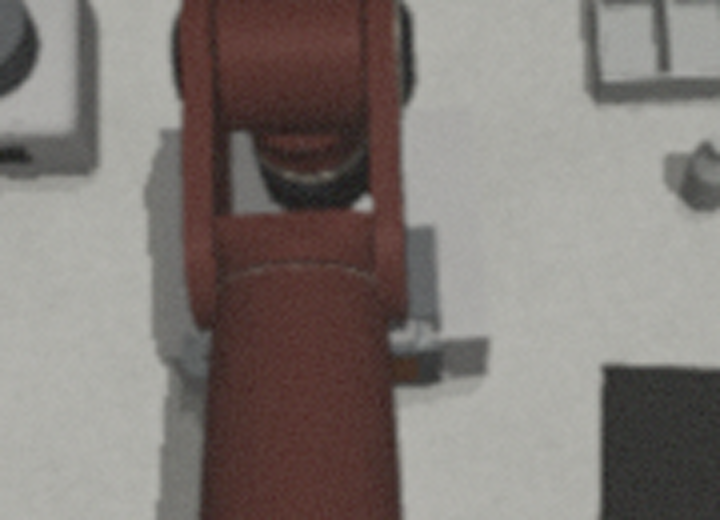

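The scene crop shows the fingers centred over the grey handle at crop (340,480). I'll descend and close.

Call:
step_arm:
  targets: [0,-0.001,0.02,0,0,-0.001,0.04,0,0,-0.001,0.06,0,0,-0.001,0.075,0,0,-0.001,0.085,0,0,-0.001,0.088,0,0,-0.001,0.088,0]

```text
t: 3.97
tool_pos: [0.6366, 0.0779, 0.1727]
tool_rot: [-3.141, -0.034, 0.002]
contact_force: [0.8, -0.2, -0.3]
opening: 0.0852
```

Call:
step_arm:
  targets: [0,0,0,0,0,0,0,0,0,0,0,0,0,0,0,0,0,0,0,0,0,0,0,0,0,0,0,0,0,0,0,0]
  grip: 0.0
  force: 40

```text
t: 4.63
tool_pos: [0.637, 0.0778, 0.1733]
tool_rot: [-3.141, -0.034, 0.0]
contact_force: [-0.1, 0.6, 1.9]
opening: 0.0151
```

Call:
step_arm:
  targets: [0,0,-0.01,0,0,0,-0.025,0,0,0,-0.045,0,0,0,-0.065,0,0,0,-0.085,0,0,0,-0.1,0,0,0,-0.1,0]

```text
t: 5.22
tool_pos: [0.6389, 0.0778, 0.2793]
tool_rot: [-3.141, -0.034, -0.013]
contact_force: [1.2, -0.6, -0.0]
opening: 0.0153
```

```bash
python3 -c "
from h import *
plan([.516,-.224,.27],.02)
p=imaging.get_image('scene'); save(p,'s3.png',(240,120,420,300),4)
"
```

```text
pos [0.6389 0.0778 0.2793] yaw 0.0214 shift [-0.1295  0.2991  0.0081] roll 0.0014 q [ 5.000e-03  6.700e-02  1.518e+00  1.000e-03  1.548e+00 -1.600e-02] t 5.2167 F [ 1.21 -0.58 -0.01] open 0.0153
```

View pics/s3.png

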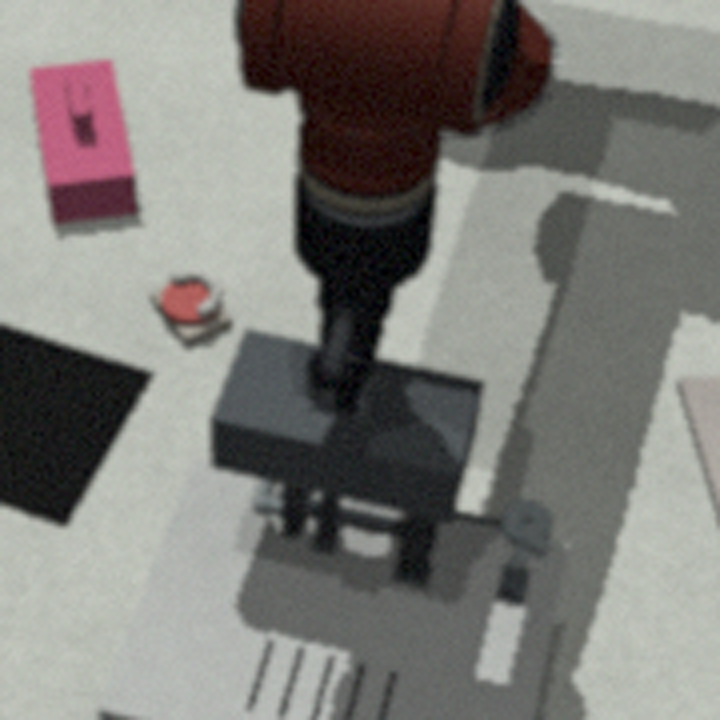

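The hood is lifted clear: its underside shows above the catch plates at crop (300,510) to (410,550). I'll carry it to the mat.

Call:
step_arm:
  targets: [-0.006,0.015,0,0,-0.017,0.04,0,0,-0.03,0.07,0,0,-0.043,0.1,0,0,-0.056,0.13,0,0,-0.07,0.16,0,0,-0.083,0.19,0,0,-0.096,0.22,0,0,-0.11,0.25,0,0,-0.12,0.275,0,0,-0.128,0.29,0,0,-0.129,0.296,0,0]

```text
t: 6.27
tool_pos: [0.5132, -0.2232, 0.2738]
tool_rot: [-3.14, -0.028, -0.003]
contact_force: [0.3, 0.4, -1.8]
opening: 0.015
```

```bash
python3 -c "
from h import *
plan([.516,-.219,.059],.02)
p=imaging.get_image('scene'); save(p,'s4.png',(160,100,340,280),4)
t,R,o=tool(); print(R)
"
```

```text
pos [ 0.5132 -0.2232  0.2738] yaw 0.0178 shift [ 0.0025 -0.0038  0.2148] roll -0.0022 q [-0.544 -0.126  1.716  0.002  1.55  -0.562] t 6.2667 F [ 0.33  0.35 -1.82] open 0.015
[[ 0.99983463  0.01802433  0.00241507]
 [ 0.0180212  -0.99983674  0.00131245]
 [ 0.00243833 -0.00126871 -0.99999622]]
```

View pics/s4.png

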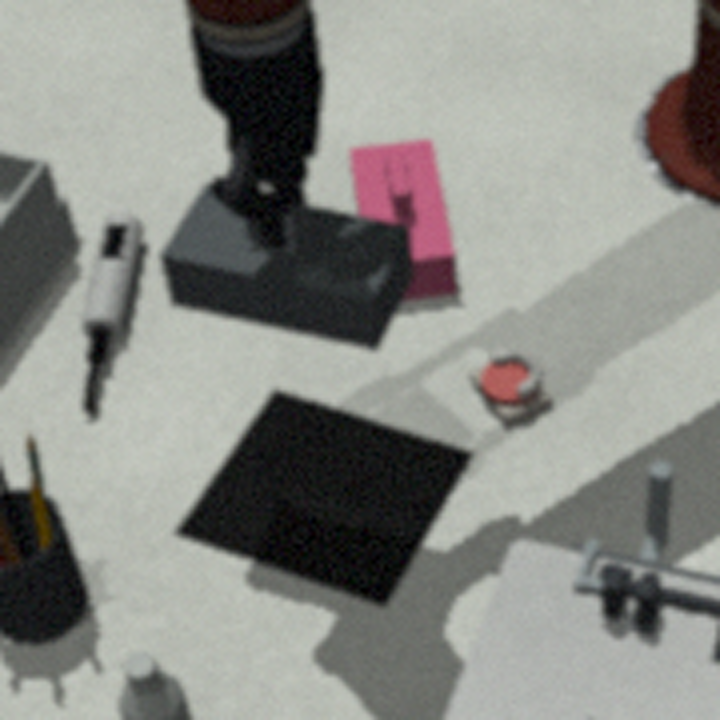

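The hood hangs level above the mat (crop 285,270), with the mat below at (325,500). I'll lower it.

Call:
step_arm:
  targets: [0.002,-0.003,0.015,0,0.002,-0.003,0.04,0,0.002,-0.003,0.065,0,0.002,-0.003,0.09,0,0.002,-0.003,0.115,0,0.002,-0.003,0.14,0,0.002,-0.003,0.16,0,0.002,-0.003,0.178,0,0.002,-0.003,0.192,0,0.002,-0.003,0.202,0,0.002,-0.003,0.206,0,0.002,-0.003,0.208,0]

```text
t: 7.32
tool_pos: [0.5159, -0.2189, 0.065]
tool_rot: [-3.139, -0.029, -0.001]
contact_force: [1.0, 0.5, -1.1]
opening: 0.0148
```

```bash
python3 -c "
from h import *
plan([.516,-.219,.0565],.02)
"
```

```text
pos [ 0.5159 -0.2189  0.065 ] yaw 0.0187 shift [0.0001 0.0001 0.0085] roll -0.0013 q [-0.535  0.063  1.895  0.003  1.184 -0.555] t 7.3167 F [ 1.04  0.54 -1.12] open 0.0148
```

Call:
step_arm:
  targets: [0,0,0.002,0,0,0,0.004,0,0,0,0.006,0,0,0,0.008,0,0,0,0.009,0,0,0,0.009,0,0,0,0.009,0]

```text
t: 7.9
tool_pos: [0.5162, -0.2191, 0.0565]
tool_rot: [-3.139, -0.029, -0.003]
contact_force: [0.1, 1.2, 0.2]
opening: 0.0154
```

```bash
python3 -c "
from h import *
plan([.516,-.219,.0565],.02)
p=imaging.get_image('scene'); save(p,'s5.png',(160,100,340,280),4)
"
```

```text
pos [ 0.5162 -0.2191  0.0565] yaw 0.0187 shift [-0.0002 -0.0001 -0.    ] roll -0.0013 q [-0.535  0.075  1.898  0.003  1.167 -0.555] t 7.9 F [0.09 1.2  0.17] open 0.0154
```

View pics/s5.png

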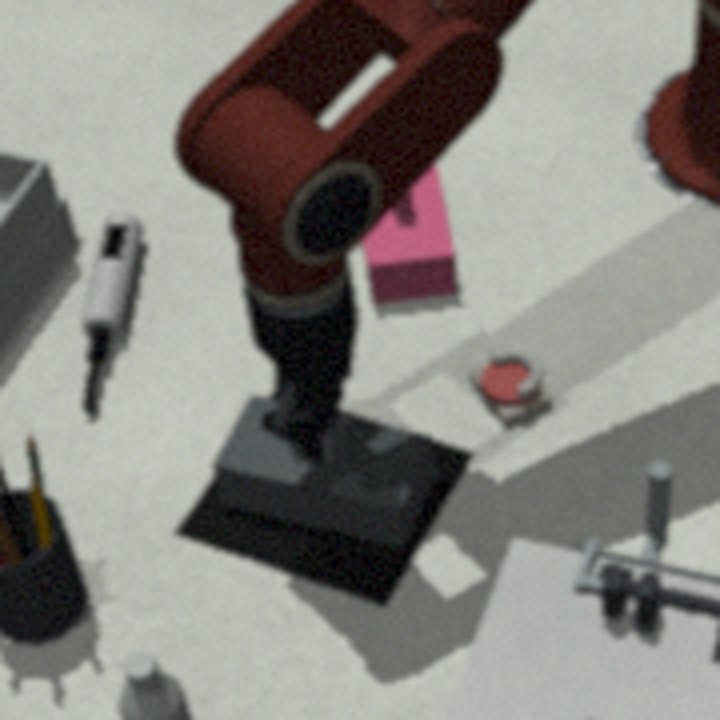

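Call:
step_arm:
  targets: [0,0,0.001,0,0,0,0.002,0,0,0,0.002,0,0,0,0.002,0]

```text
t: 8.28
tool_pos: [0.5164, -0.2191, 0.0563]
tool_rot: [-3.139, -0.03, -0.002]
contact_force: [-4.4, 3.6, 10.3]
opening: 0.0154
```

It's standing: 10 N upward at the expected height. I'll ease off and release.

Call:
step_arm:
  targets: [0,0,-0.001,0,0,0,-0.001,0]

```text
t: 8.45
tool_pos: [0.5168, -0.2193, 0.0578]
tool_rot: [-3.14, -0.03, -0.003]
contact_force: [-0.3, 0.1, -1.2]
opening: 0.0154
```

Call:
step_arm:
  targets: [0,0,0,0,0,0,0,0,0,0,0,0,0,0,0,0,0,0,0,0,0,0,0,0,0,0,0,0,0,0,0,0]
  grip: 0.06

```text
t: 9.12
tool_pos: [0.5168, -0.2193, 0.0578]
tool_rot: [-3.14, -0.03, -0.003]
contact_force: [-0.2, -0.0, -0.4]
opening: 0.0597
```

Call:
step_arm:
  targets: [0,0,-0.005,0,0,0,-0.015,0,0,0,-0.03,0,0,0,-0.055,0,0,0,-0.085,0,0,0,-0.12,0,0,0,-0.15,0,0,0,-0.18,0,0,0,-0.2,0]

```text
t: 9.87
tool_pos: [0.5173, -0.2201, 0.2631]
tool_rot: [3.14, 0.03, 0.011]
contact_force: [0.3, -0.2, 1.1]
opening: 0.0603
```

Run:
```python
from h import *
np.set_printoptions(precision=4,suppress=True)
plan([.516,-.219,.26],.02)
for n in("scene","top"):
    p=imaging.get_image(n); save(p,n+"6.png",s=1.25)
    save(p,n+"6c.png",(240,150,400,330) if n=="scene" else (230,90,430,220),4)
    for k,z in [("hood",.003),("hood_handle",.081),("catch1_plate",.16),("catch1_post",.16),("catch2_plate",.16),("catch2_post",.16),("grip_top",.167),("gate_hinge",.165)]:
        for r in imaging.mark_of(k,p)[:2]: print(n,k,np.round(r["uv"],1),round(r["score"],2),at_z(p,r["uv"],z))
```

```text
pos [ 0.5173 -0.2201  0.2631] yaw 0.019 shift [-0.0013 -0.0012  0.0031] roll -0.001 q [-0.536 -0.119  1.728  0.002  1.526 -0.555] t 9.8667 F [ 0.3  -0.24  1.15] open 0.0603
scene hood [260.  160.9] 0.75 [ 0.2405 -0.266   0.003 ]
scene hood_handle [256. 144.] 0.9 [ 0.2413 -0.2743  0.081 ]
scene hood_handle [240.1 206. ] 0.8 [ 0.5135 -0.2195  0.081 ]
scene catch1_post [342.5 254.3] 0.62 [0.6449 0.1243 0.16  ]
scene catch1_post [460.8 279.1] 0.33 [0.6297 0.4195 0.16  ]
scene catch2_plate [311.9 245.4] 0.7 [0.6415 0.0419 0.16  ]
scene catch2_post [321.5 243.5] 0.62 [0.6284 0.064  0.16  ]
scene grip_top [327.2 214.4] 0.64 [0.5356 0.0537 0.167 ]
scene grip_top [321.5 244.9] 0.38 [0.6375 0.0664 0.167 ]
scene gate_hinge [371.1 242.4] 0.86 [0.5904 0.1867 0.165 ]
top hood [406.  266.3] 0.6 [ 0.2342 -0.2682  0.003 ]
top hood_handle [408.5 261.4] 0.75 [ 0.2487 -0.2615  0.081 ]
top hood_handle [301.8 141.2] 0.54 [0.658  0.0586 0.081 ]
top catch1_plate [280.6 145.7] 0.53 [0.6197 0.1219 0.16  ]
top catch1_post [279.1 138.6] 0.4 [0.6432 0.126  0.16  ]
top catch2_plate [301.7 140.5] 0.47 [0.6337 0.0555 0.16  ]
top catch2_post [300.8 140.5] 0.55 [0.6338 0.0583 0.16  ]
top grip_top [303.1 164.3] 0.53 [0.5545 0.0535 0.167 ]
top gate_hinge [257.4 160.5] 0.87 [0.5737 0.194  0.165 ]
```

View pics/scene6.png

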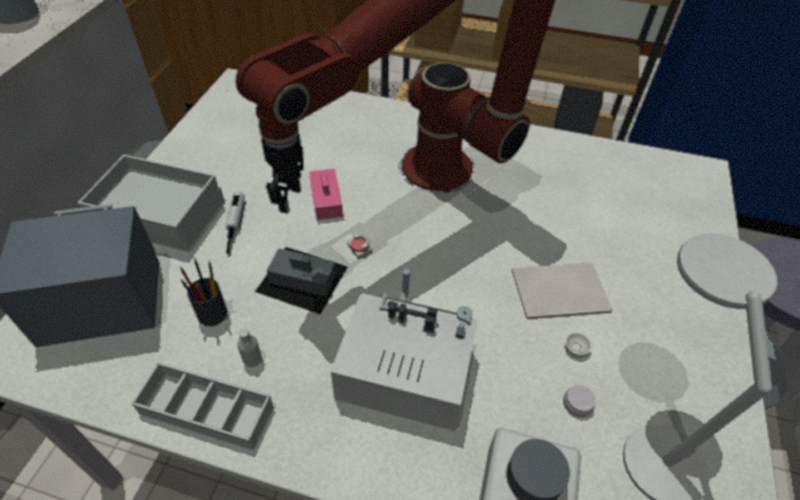

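View pics/scene6c.png

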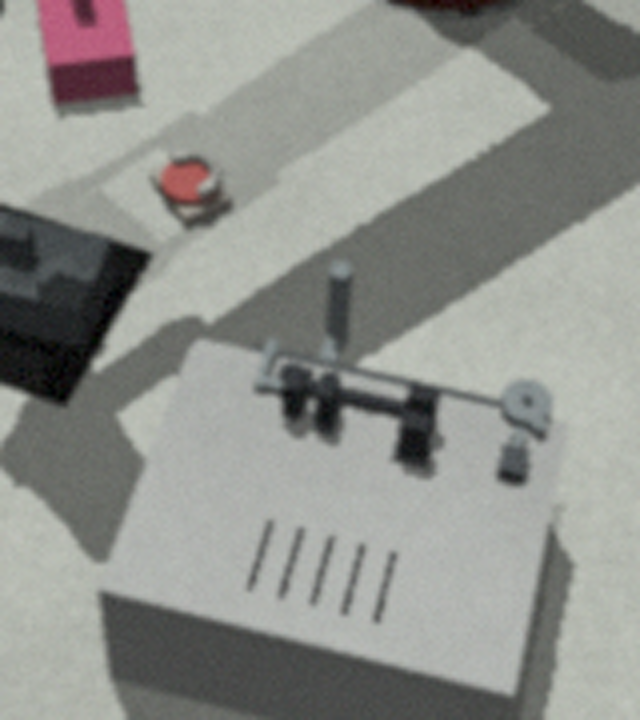

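View pics/top6c.png

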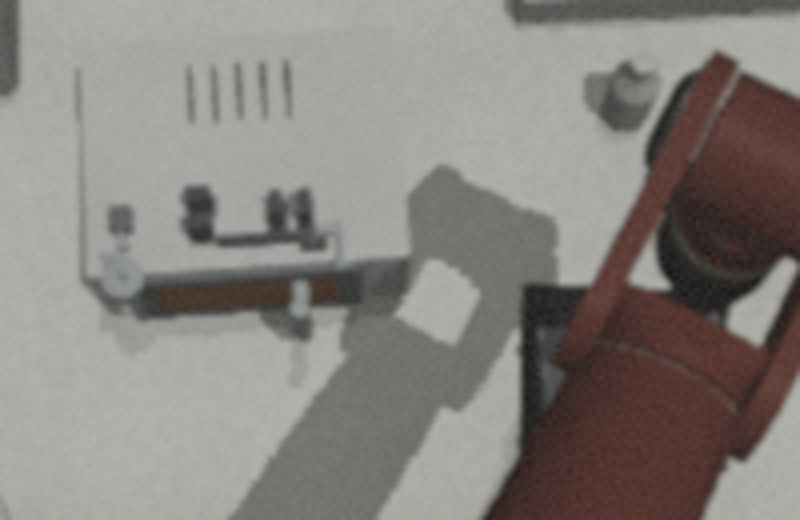

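Scene picture: the hood stands alone on the mat at (302,268), upright and released, though the top view of it is covered by the arm. The catches are uncovered: catch 1 is at scene crop (415,425), catch 2 at crop (295,390) and (328,400). I'll measure the plates.

Run:
```python
from h import *
np.set_printoptions(precision=4,suppress=True)
c=np.array([.694,.0926]); ya=.0245
Rc=np.array([[np.cos(ya),-np.sin(ya)],[np.sin(ya),np.cos(ya)]])
for n in("scene","top"):
    p=imaging.get_image(n); X=cloud(p); ok=~np.isnan(X[...,0])
    for nm,y0,y1 in(("c1",.10,.145),("c2",.025,.09)):
        m=ok&(X[...,0]>.59)&(X[...,0]<.69)&(X[...,1]>y0)&(X[...,1]<y1)&(X[...,2]>.148)&(X[...,2]<.172)
        N,L,S,C=cv2.connectedComponentsWithStats(m.astype(np.uint8))
        for i in range(1,N):
            if S[i,4]>8:
                P=X[L==i]; print(n,nm,S[i,4],P.mean(0),P.min(0),P.max(0))
    save(p,n+"7.png",(295,225,365,280) if n=="scene" else (260,120,330,170),10)
    # dark-pixel tops rectified onto z=.16
    xs=np.arange(.59,.69,.0004); ys=np.arange(.02,.16,.0004)
    gx,gy=np.meshgrid(xs,ys,indexing='ij'); f,cx,cy=K(p)
    W=np.stack([gx,gy,np.full_like(gx,.16)],-1)@np.array(p["R"]).T+np.array(p["t"])
    u=(cx+f*W[...,0]/W[...,2]).astype(np.float32); v=(cy+f*W[...,1]/W[...,2]).astype(np.float32)
    im=cv2.remap(p["color"],u,v,cv2.INTER_CUBIC)[::-1,::-1,::-1]
    im=cv2.resize(im,None,fx=2.2,fy=2.2)
    im=np.ascontiguousarray(im)
    for k in range(0,10):  # grid lines each 10 mm
        r=int((.69-(.59+.01*k))/.0004*2.2); cv2.line(im,(0,r),(im.shape[1],r),(0,255,0),1)
    for k in range(0,14):
        q=int((.16-(.02+.01*k))/.0004*2.2); cv2.line(im,(q,0),(q,im.shape[0]),(0,255,255) if k!=8 else (0,0,255),1)
    cv2.imwrite(f"pics/rect_{n}.png",im)
```

```text
scene c1 105 [0.6383 0.1266 0.1581] [0.6181 0.1167 0.1482] [0.6542 0.1364 0.1646]
scene c2 43 [0.6403 0.0433 0.1592] [0.6268 0.0367 0.1484] [0.6485 0.0495 0.1663]
scene c2 45 [0.6386 0.0663 0.1589] [0.6267 0.06   0.149 ] [0.6475 0.0716 0.167 ]
top c1 34 [0.646  0.1262 0.1582] [0.6409 0.1168 0.1492] [0.6543 0.1361 0.1637]
top c1 29 [0.6229 0.1256 0.1583] [0.6173 0.1173 0.1521] [0.6295 0.1338 0.1631]
top c2 30 [0.6353 0.0655 0.1588] [0.6253 0.0605 0.1494] [0.6461 0.0706 0.1632]
top c2 27 [0.6356 0.0434 0.1588] [0.6258 0.0385 0.1538] [0.6452 0.0486 0.1621]
```

View pics/rect_scene.png

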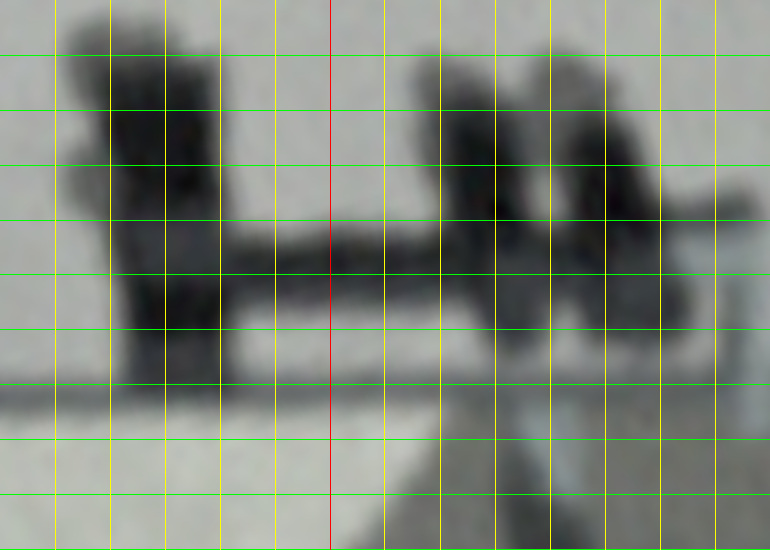

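View pics/rect_top.png

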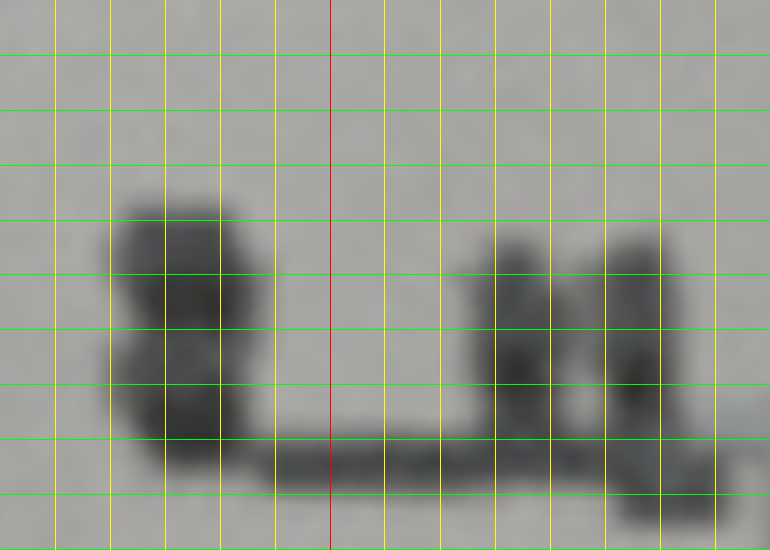

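Call:
step_arm:
  targets: [0.012,-0.03,0.0,-0.005,0.024,-0.065,0.0,-0.005,0.037,-0.1,0.0,-0.005,0.05,-0.135,0.0,-0.005,0.064,-0.17,0.0,-0.005,0.077,-0.205,0.0,-0.005,0.09,-0.24,0.01,-0.005,0.104,-0.275,0.02,-0.005,0.117,-0.31,0.03,-0.005,0.128,-0.335,0.04,-0.005,0.13,-0.344,0.04,-0.005,0.13,-0.344,0.04,-0.005]

```text
t: 11.87
tool_pos: [0.6396, 0.1288, 0.2175]
tool_rot: [-3.14, -0.042, -0.0]
contact_force: [0.3, -0.3, -0.5]
opening: 0.0599
```

Run:
```python
from h import *
plan([.641,.126,.137],.0245)
```

```text
pos [0.6396 0.1288 0.2175] yaw 0.027 shift [0.0013 0.003  0.0805] roll 0.0025 q [8.400e-02 1.240e-01 1.560e+00 1.000e-03 1.457e+00 5.700e-02] t 11.8667 F [ 0.35 -0.27 -0.49] open 0.0599
```

Call:
step_arm:
  targets: [0.001,0.003,0.01,0.002,0.001,0.003,0.025,0.002,0.001,0.003,0.04,0.002,0.001,0.003,0.055,0.002,0.001,0.003,0.066,0.002,0.001,0.003,0.074,0.002,0.001,0.003,0.078,0.002,0.001,0.003,0.08,0.002,0.001,0.003,0.08,0.002]

```text
t: 12.62
tool_pos: [0.6407, 0.1259, 0.1373]
tool_rot: [-3.14, -0.039, 0.0]
contact_force: [-0.3, -0.0, 0.2]
opening: 0.06
```

Run:
```python
from h import *
plan([.641,.126,.137],.0245)
p=imaging.get_image("scene"); save(p,"s8.png",(280,190,380,290),7)
```

```text
pos [0.6407 0.1259 0.1373] yaw 0.0249 shift [ 0.0003 -0.0001  0.0003] roll 0.0004 q [7.900e-02 1.880e-01 1.626e+00 1.000e-03 1.327e+00 5.400e-02] t 12.6167 F [-0.32 -0.05  0.18] open 0.06
```

View pics/s8.png

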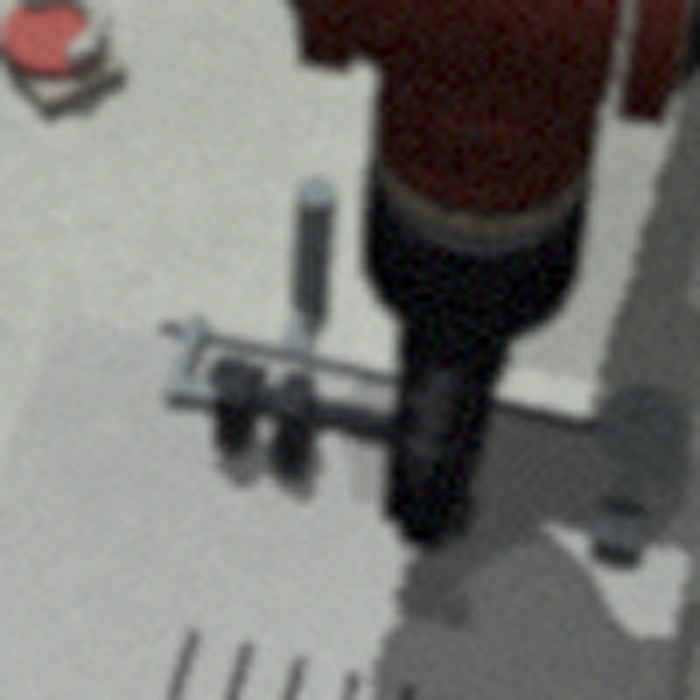

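The fingers straddle catch 1 (crop 430,480) with no contact force. I'll squeeze.

Call:
step_arm:
  targets: [0,0,0,0,0,0,0,0,0,0,0,0,0,0,0,0,0,0,0,0,0,0,0,0,0,0,0,0,0,0,0,0]
  grip: 0.0
  force: 40

```text
t: 13.33
tool_pos: [0.6411, 0.1261, 0.1393]
tool_rot: [-3.14, -0.039, -0.001]
contact_force: [-2.6, 0.5, 5.3]
opening: 0.0243
```

The opening reads 24 mm, so both plates are together and catch 1 is shut. Next, open, lift, and move to catch 2 with a quarter turn.

Call:
step_arm:
  targets: [0,0,-0.001,0,0,0,-0.001,0,0,0,-0.001,0,0,0,-0.001,0,0,0,-0.001,0]
  grip: 0.055

```text
t: 13.75
tool_pos: [0.6412, 0.1261, 0.1401]
tool_rot: [-3.14, -0.039, -0.002]
contact_force: [1.0, 0.6, 0.3]
opening: 0.0553
```

Call:
step_arm:
  targets: [0,0,-0.02,0,0,0,-0.045,0,0,0,-0.07,0,0,0,-0.08,0,0,0,-0.08,0]

```text
t: 14.17
tool_pos: [0.6431, 0.1261, 0.2242]
tool_rot: [-3.139, -0.039, -0.013]
contact_force: [-0.4, 0.8, 0.6]
opening: 0.0551
```

Run:
```python
from h import *
plan([.636,.0595,.20],.0245+np.pi/2)
plan([.636,.0595,.20],.0245-np.pi/2)
p=imaging.get_image("scene"); save(p,"s9.png",(280,190,380,290),7)
```

```text
pos [0.6431 0.1261 0.2242] yaw 0.0251 shift [-0.0089  0.0664  0.024 ] roll -1.5702 q [0.079 0.122 1.551 0.002 1.46  0.054] t 14.1667 F [-0.43  0.81  0.64] open 0.0551
pos [0.6431 0.1261 0.2242] yaw 0.0251 shift [-0.0089  0.0664  0.024 ] roll 1.5714 q [0.079 0.122 1.551 0.002 1.46  0.054] t 14.1667 F [-0.43  0.81  0.64] open 0.0551
```

View pics/s9.png

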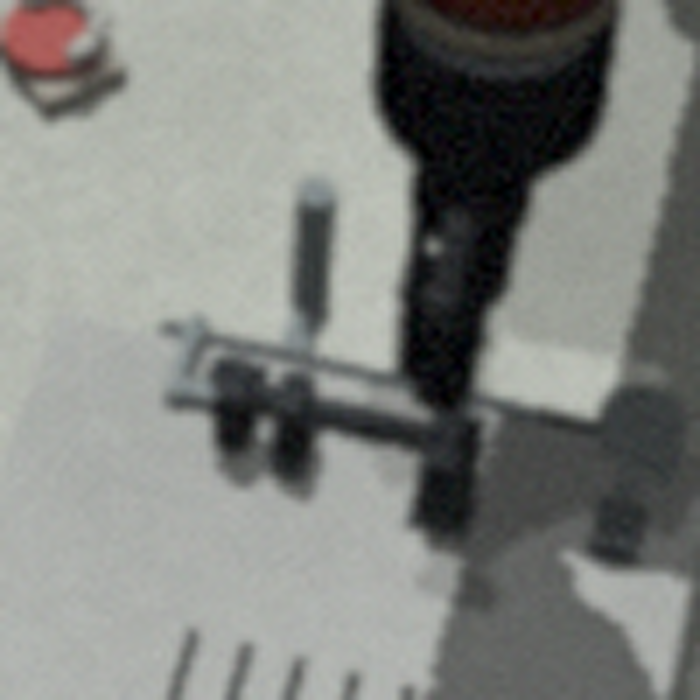

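Catch 1's plates now touch (crop 445,470). I'll turn the tool a quarter turn over catch 2.

Call:
step_arm:
  targets: [-0.001,0.006,0,-0.12,-0.002,0.012,0,-0.24,-0.003,0.018,0,-0.36,-0.004,0.024,0,-0.48,-0.004,0.03,0,-0.6,-0.005,0.036,0,-0.72,-0.006,0.042,0,-0.84,-0.007,0.048,0,-0.96,-0.007,0.054,0,-1.08,-0.008,0.06,0,-1.2,-0.009,0.064,0,-1.32,-0.009,0.066,0,-1.44]
  grip: 0.06

```text
t: 15.22
tool_pos: [0.6333, 0.0593, 0.2182]
tool_rot: [-2.329, -2.106, -0.002]
contact_force: [0.8, 0.3, -0.3]
opening: 0.0599
```

Call:
step_arm:
  targets: [0,0,0,-0.12,0,0,0,-0.14,0,0,0,-0.14]

```text
t: 15.47
tool_pos: [0.6322, 0.0592, 0.2156]
tool_rot: [-2.177, -2.26, 0.002]
contact_force: [0.6, 0.2, 0.8]
opening: 0.0602
```

Run:
```python
from h import *
plan([.636,.0595,.139],.0245+np.pi/2)
```

```text
pos [0.6322 0.0592 0.2156] yaw 1.6082 shift [-0.      0.0041  0.0766] roll 0.0129 q [-0.025  0.088  1.602  0.002  1.455 -1.633] t 15.4667 F [0.56 0.21 0.77] open 0.0602
```

Call:
step_arm:
  targets: [0,0.004,0.01,0.013,0,0.004,0.025,0.013,0,0.004,0.04,0.013,0,0.004,0.055,0.013,0,0.004,0.066,0.013,0,0.004,0.073,0.013,0,0.004,0.076,0.013,0,0.004,0.076,0.013]

```text
t: 16.13
tool_pos: [0.6354, 0.0596, 0.1383]
tool_rot: [-2.19, -2.244, 0.004]
contact_force: [-0.3, 0.9, -0.7]
opening: 0.0603
```

Run:
```python
from h import *
plan([.636,.0595,.139],.0245+np.pi/2)
p=imaging.get_image("scene"); save(p,"s10.png",(280,190,380,290),7)
```

```text
pos [0.6354 0.0596 0.1383] yaw 1.5952 shift [-0.0001  0.0006 -0.0007] roll -0.0001 q [-0.024  0.158  1.659  0.002  1.331 -1.62 ] t 16.1333 F [-0.27  0.85 -0.69] open 0.0603
```

View pics/s10.png

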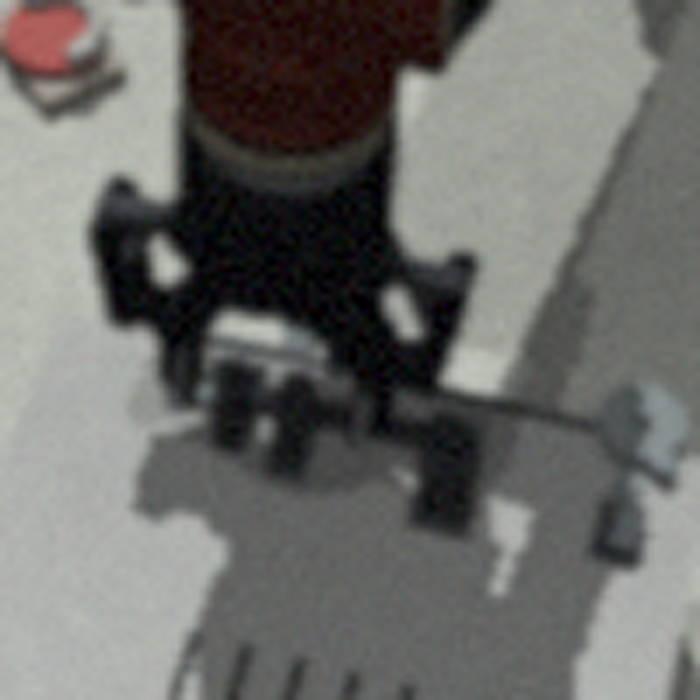

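Run:
```python
from h import *
p=imaging.get_image("scene")
for X in([.635,.022,.143],[.635,.097,.143],[.636,.0434,.16],[.636,.066,.16]):
    print(X,(proj(p,X)-[280,190])*7)
```

```text
[0.635, 0.022, 0.143] [176.64837139 387.5126643 ]
[0.635, 0.097, 0.143] [369.58972065 436.65685695]
[0.636, 0.0434, 0.16] [231.32041586 377.06058579]
[0.636, 0.066, 0.16] [290.0438522 391.9339344]
```

The projections match the picture, with the fingers outside both plates. I'll squeeze.

Call:
step_arm:
  targets: [0,0,0,0,0,0,0,0,0,0,0,0,0,0,0,0,0,0,0,0,0,0,0,0,0,0,0,0,0,0,0,0]
  grip: 0.0
  force: 40

```text
t: 16.9
tool_pos: [0.6375, 0.0599, 0.1424]
tool_rot: [-2.193, -2.248, -0.003]
contact_force: [-0.7, 1.8, 5.1]
opening: 0.024
```

Call:
step_arm:
  targets: [0,0,-0.001,0,0,0,-0.001,0,0,0,-0.001,0,0,0,-0.001,0,0,0,-0.001,0]
  grip: 0.055

```text
t: 17.32
tool_pos: [0.6372, 0.0599, 0.143]
tool_rot: [-2.193, -2.247, -0.002]
contact_force: [0.1, 0.4, 0.5]
opening: 0.055
```

Call:
step_arm:
  targets: [0,0,-0.02,0,0,0,-0.045,0,0,0,-0.07,0,0,0,-0.08,0,0,0,-0.08,0]

```text
t: 17.73
tool_pos: [0.639, 0.0597, 0.2268]
tool_rot: [2.192, 2.247, 0.009]
contact_force: [0.5, -0.1, 0.7]
opening: 0.0552
```

Run:
```python
from h import *
np.set_printoptions(precision=4,suppress=True)
plan([.547,.050,.215],.0245+np.pi/2)
p=imaging.get_image("scene"); save(p,"s11.png",(280,190,380,290),7)
X=cloud(p);ok=~np.isnan(X[...,0])
m=ok&(X[...,0]>.51)&(X[...,0]<.58)&(X[...,1]>.02)&(X[...,1]<.08)&(X[...,2]>.1)&(X[...,2]<.18)
for a,b in((.1,.12),(.12,.14),(.14,.16),(.16,.18)):
    k=m&(X[...,2]>a)&(X[...,2]<b); print(a,k.sum(),X[k].mean(0) if k.any() else 0)
for r in imaging.mark_of("grip_top",p)[:2]: print(np.round(r["uv"],1),round(r["score"],2),at_z(p,r["uv"],.167))
```

```text
pos [0.639  0.0597 0.2268] yaw 1.5956 shift [-0.0075 -0.0923  0.0112] roll 0.0003 q [-0.024  0.09   1.581  0.002  1.464 -1.62 ] t 17.7333 F [ 0.54 -0.09  0.72] open 0.0552
0.1 30 [0.5556 0.0503 0.1085]
0.12 25 [0.5537 0.0507 0.1295]
0.14 22 [0.5537 0.0507 0.1496]
0.16 26 [0.552  0.0491 0.1665]
[326.2 218.9] 0.45 [0.5515 0.0552 0.167 ]
[286.8 196.6] 0.17 [ 0.5073 -0.0716  0.167 ]
```

View pics/s11.png

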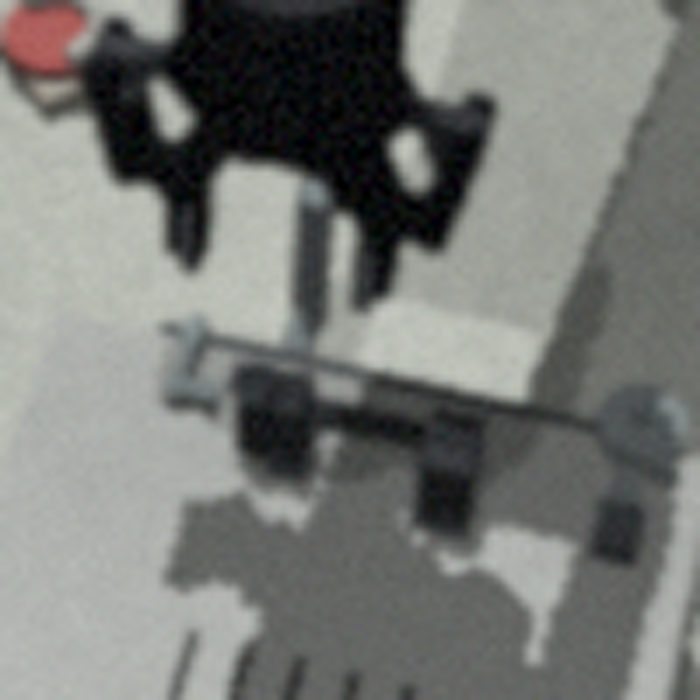

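Both plate pairs now touch, catch 2 at crop (275,420) and catch 1 at (450,470). The grip post measures x 0.547, y 0.0505, which matches the geometry. I'll move over it and down.

Call:
step_arm:
  targets: [-0.002,-0.02,0,0,-0.004,-0.045,0,0,-0.006,-0.07,0,0,-0.007,-0.088,0,0,-0.007,-0.092,0,0,-0.007,-0.092,0,0,-0.007,-0.092,0,0]

```text
t: 18.42
tool_pos: [0.5451, 0.0505, 0.221]
tool_rot: [-2.192, -2.246, -0.0]
contact_force: [0.2, -0.7, -0.5]
opening: 0.0549
```

Run:
```python
from h import *
plan([.547,.0505,.125],.0245+np.pi/2)
```

```text
pos [0.5451 0.0505 0.221 ] yaw 1.5954 shift [-0.0003  0.0021  0.096 ] roll 0.0001 q [-0.045 -0.125  1.803  0.002  1.466 -1.641] t 18.4167 F [ 0.18 -0.69 -0.48] open 0.0549
```

Call:
step_arm:
  targets: [0,0.002,0.015,0,0,0.002,0.035,0,0,0.002,0.055,0,0,0.002,0.075,0,0,0.002,0.088,0,0,0.002,0.095,0,0,0.002,0.096,0,0,0.002,0.096,0]

```text
t: 19.08
tool_pos: [0.5473, 0.0508, 0.125]
tool_rot: [-2.191, -2.246, -0.0]
contact_force: [0.8, -0.2, 0.3]
opening: 0.0548
```

Call:
step_arm:
  targets: [0,0,0,0,0,0,0,0,0,0,0,0,0,0,0,0,0,0,0,0,0,0,0,0,0,0,0,0,0,0,0,0]
  grip: 0.0
  force: 40

```text
t: 19.75
tool_pos: [0.5481, 0.0503, 0.1264]
tool_rot: [-2.193, -2.248, -0.001]
contact_force: [0.2, -2.6, 5.5]
opening: 0.0153
```

Run:
```python
from h import *
np.set_printoptions(precision=4,suppress=True)
plan([.547,.0505,.125],.0245+np.pi/2)
p=imaging.get_image("scene"); save(p,"s12.png",(280,160,380,260),7)
t,R,o=tool(); H=np.array([.694,.0926])+np.array([[np.cos(.0245),-np.sin(.0245)],[np.sin(.0245),np.cos(.0245)]])@np.array([-.104,.1]); print("hinge",H)
r=t[:2]-H; print("r",r,np.hypot(*r),"expect",np.hypot(.045,.14))
for a in np.arange(.1,1.46,.1):
    c,s=np.cos(a),np.sin(a); q=H+np.array([[c,s],[-s,c]])@r; print(round(a,2),(R.T@np.array([q[0]-t[0],q[1]-t[1],0])).round(4))
```

```text
pos [0.5481 0.0503 0.1264] yaw 1.5954 shift [ 0.0002 -0.0011  0.0014] roll 0.0001 q [-0.044 -0.036  1.883  0.002  1.295 -1.64 ] t 19.75 F [ 0.18 -2.6   5.49] open 0.0153
hinge [0.5876 0.19  ]
r [-0.0395 -0.1397] 0.14516046261563195 expect 0.14705441169852743
0.1 [ 0.005  -0.0136  0.    ]
0.2 [ 0.0113 -0.0267  0.    ]
0.3 [ 0.0189 -0.0391  0.    ]
0.4 [ 0.0276 -0.0506  0.0001]
0.5 [ 0.0375 -0.0612  0.0001]
0.6 [ 0.0484 -0.0708  0.0001]
0.7 [ 0.0602 -0.0793  0.0001]
0.8 [ 0.0728 -0.0865  0.0001]
0.9 [ 0.0861 -0.0924  0.0002]
1.0 [ 0.0998 -0.097   0.0002]
1.1 [ 0.114  -0.1002  0.0002]
1.2 [ 0.1284 -0.1019  0.0002]
1.3 [ 0.1429 -0.1022  0.0002]
1.4 [ 0.1574 -0.1011  0.0003]
```

View pics/s12.png

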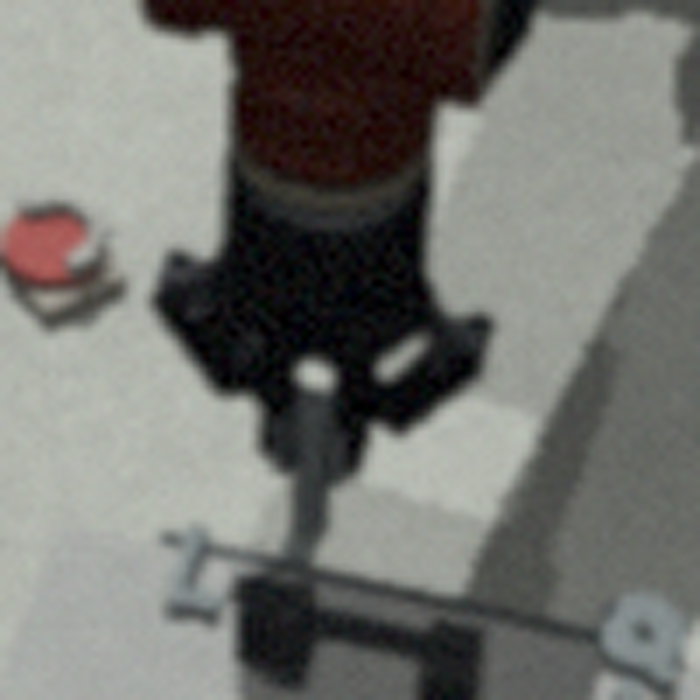

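The post is gripped (opening 15.3 mm). I'll swing along the arc, rolling with the gate, and check partway.

Call:
step_arm:
  targets: [0.002,-0.007,0,0.05,0.005,-0.0136,0,0.1,0.008,-0.02,0,0.15,0.0113,-0.0267,0,0.2,0.015,-0.033,0,0.25,0.019,-0.039,0,0.3,0.023,-0.045,0,0.35,0.0276,-0.0506,0,0.4,0.0325,-0.056,0,0.45,0.0325,-0.056,0,0.45]
  force: 60

```text
t: 20.63
tool_pos: [0.4912, 0.0823, 0.1265]
tool_rot: [-2.639, -1.702, -0.003]
contact_force: [2.2, 0.7, 0.2]
opening: 0.0147
```

```bash
cat > arc.py <<'E'
from h import *
np.set_printoptions(precision=4,suppress=True)
H=np.array([.5876,.19])
p=imaging.get_image("scene"); import sys; save(p,sys.argv[1],(270,150,400,280),5)
t,R,o=tool(); r=t[:2]-H; 
print(t,"yaw",np.arctan2(R[1,0],R[0,0]),"r",np.hypot(*r),"gate angle est",np.arctan2(-.1397,-.0395)-np.arctan2(r[1],r[0]),"F",o["contact_force"],o["wrist_torque"],o["opening"],o["t"],"q6",o["q"][5])
for a in np.arange(.1,1.2,.1):
    c,s=np.cos(a),np.sin(a); q=H+np.array([[c,s],[-s,c]])@r; print(round(a,2),(R.T@np.array([q[0]-t[0],q[1]-t[1],0])).round(4))
E
python3 arc.py s13.png
```

```text
[0.4914 0.0821 0.1265] yaw 1.147058438573802 r 0.1445760552272918 gate angle est 0.45230834150304666 F [2.0609 2.0216 0.3701] [ 0.0612 -0.2683  0.0448] 0.014579003327261225 20.6833 q6 -1.1331874541320102
0.1 [ 0.005  -0.0136  0.    ]
0.2 [ 0.0114 -0.0265  0.    ]
0.3 [ 0.019  -0.0388  0.0001]
0.4 [ 0.0277 -0.0503  0.0001]
0.5 [ 0.0376 -0.0608  0.0001]
0.6 [ 0.0485 -0.0703  0.0001]
0.7 [ 0.0603 -0.0787  0.0002]
0.8 [ 0.0729 -0.0858  0.0002]
0.9 [ 0.0861 -0.0917  0.0003]
1.0 [ 0.0998 -0.0962  0.0003]
1.1 [ 0.114  -0.0993  0.0003]
```

View pics/s13.png

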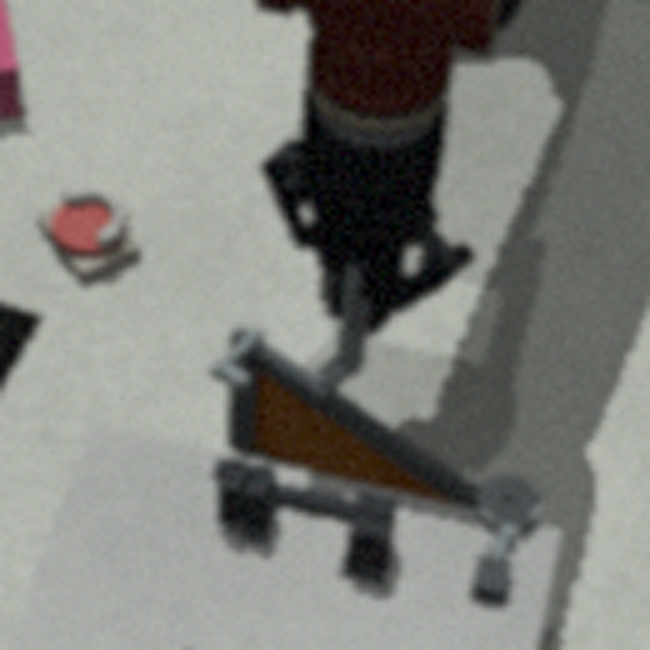

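The gate is open about 0.45 rad with the grip held: panel at crop (310,410), post at (350,320). I'll continue past the click to about 1.4.

Call:
step_arm:
  targets: [0.004,-0.011,0,0.08,0.009,-0.0214,0,0.16,0.0143,-0.0315,0,0.24,0.0206,-0.0412,0,0.32,0.0277,-0.0503,0,0.4,0.0355,-0.0588,0,0.48,0.044,-0.0666,0,0.56,0.053,-0.0738,0,0.64,0.0628,-0.0802,0,0.72,0.0729,-0.0858,0,0.8,0.0834,-0.0906,0,0.88,0.0834,-0.0906,0,0.88]

```text
t: 21.68
tool_pos: [0.4429, 0.1962, 0.1265]
tool_rot: [-3.111, -0.421, -0.0]
contact_force: [0.3, -2.0, 1.4]
opening: 0.0144
```

```bash
python3 arc.py s14.png
```

```text
[0.4429 0.1955 0.1265] yaw 0.27130902594548706 r 0.14481217926758586 gate angle est -4.950252825309876 F [-0.608  -1.4328  0.9252] [-0.1895  0.0624  0.1678] 0.014466441758008451 21.7333 q6 -0.011051184365115105
0.1 [ 0.0051 -0.0136  0.    ]
0.2 [ 0.0115 -0.0265  0.    ]
0.3 [ 0.0192 -0.0388  0.0001]
0.4 [ 0.028  -0.0502  0.0001]
0.5 [ 0.038  -0.0607  0.0001]
0.6 [ 0.049  -0.0702  0.0001]
0.7 [ 0.0608 -0.0785  0.0001]
0.8 [ 0.0734 -0.0856  0.0002]
0.9 [ 0.0867 -0.0914  0.0002]
1.0 [ 0.1005 -0.0958  0.0002]
1.1 [ 0.1146 -0.0989  0.0002]
```

View pics/s14.png

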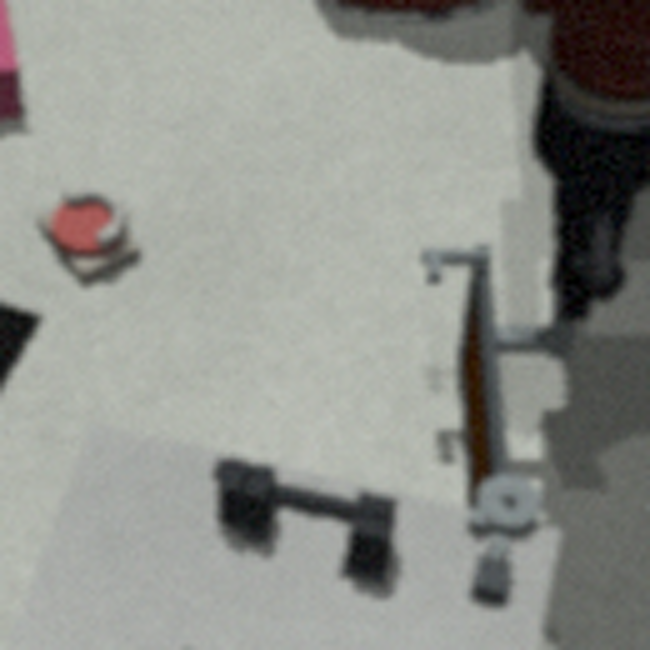

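The gate stands at about 1.33 rad (panel at crop 480,370), still gripped. I'll add a little more and hold.

Call:
step_arm:
  targets: [0.002,-0.005,0,0.035,0.004,-0.01,0,0.07,0.005,-0.0125,0,0.09,0.005,-0.0125,0,0.09,0.005,-0.0125,0,0.09,0.005,-0.0125,0,0.09,0.005,-0.0125,0,0.09,0.005,-0.0125,0,0.09]

```text
t: 22.4
tool_pos: [0.4438, 0.2084, 0.1264]
tool_rot: [-3.127, -0.286, 0.003]
contact_force: [-4.1, -0.6, 5.3]
opening: 0.0148
```

```bash
python3 arc.py s15.png | head -1
python3 - <<'E'
from h import *
np.set_printoptions(precision=4,suppress=True)
for n in("scene","top"):
    p=imaging.get_image(n); X=cloud(p); ok=~np.isnan(X[...,0]); save(p,n+"16.png",s=1.25)
    m=(ok&(X[...,0]>.42)&(X[...,0]<.62)&(X[...,1]>-.33)&(X[...,1]<-.12)&(X[...,2]>.045)&(X[...,2]<.057)).astype(np.uint8)
    m=cv2.morphologyEx(m,cv2.MORPH_OPEN,np.ones((3,3))); P=X[m>0]; print(n,"hood top",len(P),cv2.minAreaRect(P[:,:2].astype(np.float32)*1000),np.median(P,0))
    # plane tilt
    A=np.c_[P[:,:2],np.ones(len(P))]; print("slope",np.linalg.lstsq(A,P[:,2],rcond=None)[0][:2])
    for nm,y0,y1 in(("c1",.10,.145),("c2",.025,.09)):
        k=ok&(X[...,0]>.59)&(X[...,0]<.69)&(X[...,1]>y0)&(X[...,1]<y1)&(X[...,2]>.153)&(X[...,2]<.167)
        if k.any(): print(n,nm,X[k].min(0),X[k].max(0))
    for k in("denture_cast","liquid_bottle","pencil_cup","cure_lamp","dish","wax_tin","notebook"):
        r=imaging.mark_of(k,p)[:1]
        if r: print(n,k,at_z(p,r[0]["uv"],0)[:2])
E
```

```text
[0.4438 0.2084 0.1265] yaw 0.18215651266298863 r 0.14495206950269884 gate angle est -4.86047811202647 F [-4.7236 -1.6725  3.6715] [-0.1961  0.6954  0.148 ] 0.014634511842580508 22.45 q6 0.1033724053157192
scene hood top 785 ((516.2044067382812, -222.4979248046875), (78.96683502197266, 154.35731506347656), 1.905449390411377) [ 0.5272 -0.2072  0.0521]
slope [-0.0015 -0.0015]
scene c1 [0.6263 0.1166 0.153 ] [0.6553 0.1365 0.1664]
scene c2 [0.6257 0.0461 0.1552] [0.6486 0.0718 0.1657]
scene denture_cast [ 0.3791 -0.1243]
scene liquid_bottle [ 0.754  -0.2373]
scene pencil_cup [ 0.6738 -0.3834]
scene cure_lamp [ 0.3892 -0.4748]
scene dish [0.5224 0.4471]
scene wax_tin [0.6577 0.4679]
scene notebook [0.3644 0.3991]
top hood top 837 ((516.0537109375, -221.97592163085938), (75.4688720703125, 150.46682739257812), 0.6754520535469055) [ 0.5128 -0.2188  0.0509]
slope [-0.0008 -0.0003]
top c1 [0.6261 0.1165 0.1537] [0.653  0.1366 0.1642]
top c2 [0.6255 0.0451 0.1536] [0.647  0.0708 0.1638]
top denture_cast [ 0.3849 -0.1173]
top liquid_bottle [ 0.7604 -0.2388]
top pencil_cup [ 0.675  -0.3722]
top cure_lamp [ 0.3998 -0.4724]
top dish [0.5212 0.4578]
top wax_tin [0.6566 0.458 ]
```

View pics/scene16.png

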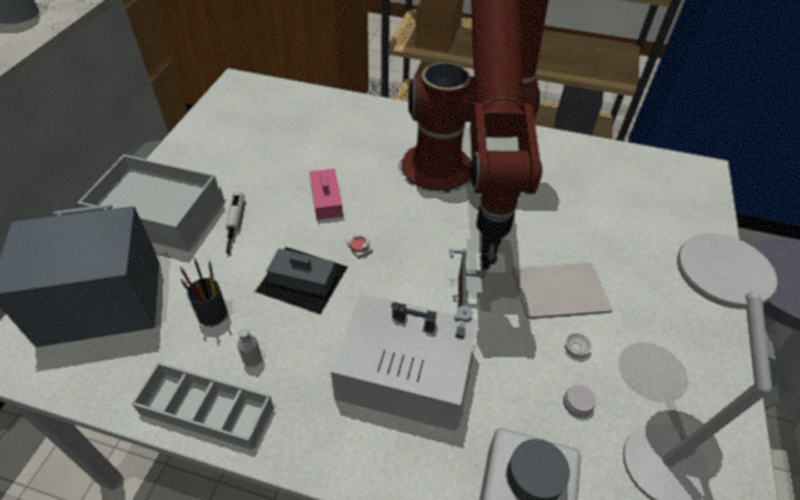

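View pics/top16.png

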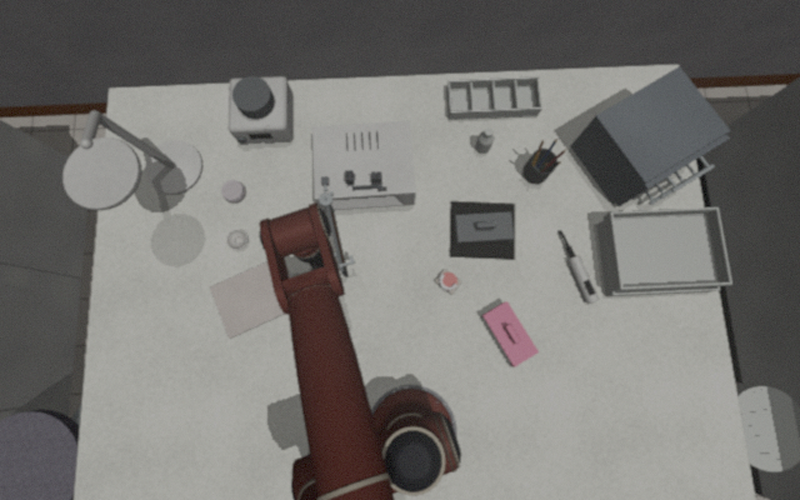

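The scene and top pictures agree. The hood is in the middle of the mat (offset about 1 mm, level), both catches span about 27 mm (shut), the gate is at about 1.42 rad, and the bystanders haven't moved. I'll hand in.

```bash
python3 -c "
from h import *
print(ticket.finish_job()); o=monitor.get_obs(); print(o['t'],o['tool_pos'],o['opening'])"
```

```text
the job is handed in; nothing more can be done
None
the job is handed in; nothing more can be done
```

I moved the grey hood onto the mat, squeezed catch 1 and then catch 2 shut, and swung the gate open by its grip. I handed the job in at about 23 s, still holding the grip; the hand-in reports no verdict.

These were the last checks before handing in:

- **Hood:** it is about 1 mm from the mat's centre, level (slope under 0.002) and let go.
- **Catches:** both measure about 26 to 29 mm over the plates in the depth images, and the gripper read 24 mm on each squeeze, so both are shut.
- **Gate:** it stands at about 1.42 rad, estimated from the tool's position round the hinge, with the grip held at 60 N (opening 14.6 mm).
- **Bystanders:** their detected positions changed by no more than about 17 mm, within the detector's scatter. The notebook was not detected in the last top view because the arm partly covers it, but the scene view shows it unmoved.
- **Contact forces:** none of my checks failed. The measured force rose to about 5 N during each squeeze and about 10 N when setting the hood down, well under the limits.

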